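# Hook the spare bulb box to the front of the shelf

### The job

Pick up the pull hook that stands on the shelf by its black grip, lower its steel tip into the pull ring of the spare bulb box (the larger of the two silver tins with rings) and drag the tin towards you with the hook until the whole tin is on the robot's side of the dark strip that runs across the shelf. Then set the hook down standing upright on the shelf and let go. Do not touch the bulb box with the gripper, keep it flat on the shelf, and leave the small tin and the glass jar where they are.

Things in the scene. Friction and masses are not known exactly. Their poses are not given: they have to be found in the camera images.
- hook_grip (a point): Pull hook, loose, about 0.3 kg, standing on the shelf: black plastic grip 80 mm long (its x) and 28 mm wide (its y), 70 mm high, on an 8 mm thick foot 46 mm wide. A round steel rod 8 mm thick leaves the grip's front end (+x) 50 mm above the shelf, runs level and bends straight down at its end. This point is on the grip's centre line, midway along it and 45 mm above its underside; x along the rod, z up.
- hook_tip (a point): Lowest point of the hook's down-turned steel tip (8 mm thick), 100 mm ahead (+x) of hook_grip and 41 mm below it; 4 mm above the shelf when the hook stands. The vertical leg is 46 mm long.
- bulb_box: Spare bulb box: the larger silver tin, 60 mm deep (x), 110 mm wide (y), 45 mm high, 0.18 to 0.35 kg, loose, slides on the shelf. Origin: centre of its underside. Its front (-x), with the ring, faces roughly the robot.
- bulb_box_ring (a point): Centre of the bulb box's rigid level pull ring (steel, bar 6 mm thick, hole 48 mm across, 60 mm over all), fixed to the middle of the tin's front, 56 mm ahead (-x) of the tin's centre and 22 mm above the shelf. The ring cannot turn or fold; the tin follows it.
- strip_mid (a point): Middle of the dark metal strip, 10 mm wide, flush in the white shelf and running right across it along y (it does not hinder sliding). x points away from the robot. The tin starts wholly beyond it (its ring may reach over it).
- small_tin: Bystander: the smaller silver tin, 45 mm deep, 60 mm wide, 30 mm high, with a smaller ring (40 mm over all) in front. Origin: centre of its underside. Must stay.
- jar: Bystander: glass jar with a metal lid, 72 mm across and 96 mm high. Origin: centre of its underside. Must stay.
Not all that is in view belongs to the job. Of the things shaped like the part that bears hook_grip, the black one is meant. What is shaped like the bulb_box but orange is not meant.

How it is judged:
By the outcome, as a careful person would: the job done as asked, in the order asked, and still so for the second after the job is handed in, with the robot touching nothing.
It also fails if it takes over 48 s, if anything falls off the work surface, if the arm or the gripper's body presses on something with over 40 N, if the wrist force passes 120 N, or if a joint passes its speed limit or range.

### The arm

A 7-joint arm with a two-finger parallel gripper is mounted at the origin on the work surface. World frame = base frame: x ahead of the robot, y to its left, z up, the work surface at z = 0. Lengths are in m, angles in rad, forces in N, time in s.
With the tool pointing down it reaches from about 0.425 to 0.925 m from the base axis. Payload 6.8 kg.
Tool frame: the origin (TCP) lies at the centre of the arm's flange, where the gripper is bolted on; the fingertips stand 173 mm ahead of it and the grasp point (between the pads) lies 155 mm ahead of it (r.hold_point_z is the distance from the TCP to the grasp point, in m); z points along the fingers, x is the direction in which the jaws open and shut, and the axes are right-handed (so a half turn about z gives the same grasp; the last joint's range is limited). The gripper opens to 85 mm and grips with 20 to 120 N. Pads are 22 mm wide; open, the fingers measure 114 mm over their backs; the gripper's body (76 mm by 85 mm) begins 54 mm behind the grasp point. The pads swing forward as they close: fully open they stand 13 mm farther back than shut.
Start: joints at [1.205, 0.477, 0.022, 1.555, -0.011, 1.109, -0.083], TCP at [0.172, -0.653, 0.405] pointing down, gripper open.
Joint ranges: [-2.96, 2.96], [-0.34, 2.1], [-1.41, 1.46], [0.24, 2.44], [-1.37, 4.51], [0.17, 1.92], [-2.96, 2.96]. Speed limits (rad/s): [2.39, 2.39, 3.14, 3.14, 3.14, 3.14, 3.14].

### API

Orientations are given as a rotation vector (axis times angle).
In Python, from bench import r gives the robot as it stands.
- The arm moves only by the tool apply_moves, never from a script. Its arguments are lists of equal length, an entry for each row: "dp": the shift along the tool's x, y, z scaled (see below), a list of three; "twist": the turn, a rotation vector about the tool's x, y, z scaled (see below), a list of three; "jaw": the closure in counts, from 0 (fully open) to 255 (shut). In form: {"dp": [[x, y, z], ...], "twist": [[rx, ry, rz], ...], "jaw": [jaw, ...]}. A call has 1 to 20 rows; each row shifts and turns the pose as measured when the row begins, along the tool's axes as they then stand; what a row does not reach is not made up. The controller multiplies each number of a shift by 12 cm and each number of a turn by 120 degrees. A row lasts 1/10 s, in which the tool goes at most 50 mm and 8.59 degrees, less where a joint would pass 70% of its speed; a pose out of reach is approached as far as the arm can. A call with a number of a shift or a turn outside -1 to 1 is refused whole. A call with a gripper value outside its range is refused whole. The fingers move at their own pace and stop on an object; "grip_force" is the grip in N (left out, the last holds). Time passes only in rows, so rows that do not move let the fingers close. It gives the time, the measured TCP pose, the force and the opening at its end, in the units of the state.
- r.get_obs(): the state, without advancing time (a new reading comes with each control period).
- r.grab_frame(name): name is "scene" or "top" or "wrist"; returns a dict with "color" (420x560x3 uint8, red, green, blue), "z_map" (420x560 float32, m along the optical axis (not along the pixel's ray), 0 where there is no reading), "intrinsics" (3x3 intrinsics, pixels), "R" (3x3) and "t" (3): a world point X has camera coordinates R X + t; the wrist camera has in their place "hand_eye" (4x4, takes a point from camera to tool coordinates, whose origin is the TCP and whose axes are the tool frame's). Camera axes: x right, y down, z forward; pixel columns grow to the right and rows downward; lengths in m; the calibration is good to about 2 mm. A picture is of the moment at which its call begins: read the wrist's pose just before it.
- r.hand_in(): hands the job in, once; it reports no verdict.
The state is a dict: "clock": time; "joints": joint angles; "qvel": joint speeds; "tau": joint torques, N m; "tcp_pos": TCP position; "orientation": TCP orientation; "contact_force": force on the tool from outside, world axes, zero at the start; "moment": the same for the moment, N m; "grip_width": finger opening in m.
Only numpy, scipy, OpenCV 4.12 (cv2) and the standard library are available. Lean on these libraries where they do the work, as an engineer would, in place of code of your own. Each camera call takes 0.05 s, during which the arm holds its last target.

## Working session

There is one attempt and no reset: what is moved stays moved. The work goes in short steps, Python scripts to look and compute and a tool call to move; the robot and the scene stay as the last step left them, time stands still between calls to the robot, and variables do not carry over. Pictures are saved under pics/ and viewed, and the job is handed in when it is done.

Besides the shell and the picture viewer there is one more tool, called after "Call:" as name(argument=value, ...) on one line, values as JSON. apply_moves: Moves the arm, as the interface text tells. Shifts and turns lie within -1 to 1; 1 stands for 12 cm of shift or 120 degrees of turn. Its arguments: {"type":"object","properties":{"dp":{"type":"array"},"twist":{"type":"array"},"jaw":{"type":"array"},"grip_force":{"type":"number"}},"required":["dp","twist","jaw"]}

```bash
ls; mkdir -p pics; python3 - <<'E'
from bench import r
import cv2,pickle
o=r.get_obs();print(o)
d={}
for n in("scene","top"):
    f=r.grab_frame(n);d[n]=f
    cv2.imwrite(f"pics/{n}0.png",f["color"][:,:,::-1])
    print(n,f["intrinsics"],f["R"],f["t"])
pickle.dump(d,open("f0.pkl","wb"))
E
```

```text
pics
{'clock': 0.0, 'joints': array([ 1.20489454,  0.47779231,  0.02229882,  1.55648813, -0.01147616,
        1.10933267, -0.08312703]), 'qvel': array([-0.0015435 ,  0.00124209,  0.0015934 , -0.0001509 , -0.00123043,
       -0.00023182, -0.00056379]), 'tau': array([ 1.43109742e-05, -5.96446967e+01,  1.60806444e+00, -2.81193674e+01,
        1.25107021e-02,  9.48536064e-03, -1.00487844e-05]), 'tcp_pos': array([ 0.17204437, -0.65240016,  0.40371438]), 'orientation': array([-2.48778196e+00,  1.91677316e+00,  2.48546736e-03]), 'contact_force': array([-0.43724975, -0.41533249,  0.28339239]), 'moment': array([0.04120317, 0.04506988, 0.00858282]), 'grip_width': 0.08573887448176866}
scene [[395.70911677   0.         279.9602686 ]
 [  0.         395.70911677 212.59979609]
 [  0.           0.           1.        ]] [[ 0.55194508  0.83377763  0.01309521]
 [ 0.55972538 -0.35879574 -0.74697598]
 [-0.61811336  0.41961944 -0.66472204]] [-0.21831174 -0.28355535  1.24774161]
top [[518.38225993   0.         277.15983761]
 [  0.         518.38225993 213.58009618]
 [  0.           0.           1.        ]] [[-1.43587538e-02 -9.99895349e-01 -1.76582130e-03]
 [-9.89709009e-01  1.44638871e-02 -1.42361770e-01]
 [ 1.42372413e-01 -2.96488353e-04 -9.89813118e-01]] [-0.07194838  0.54382733  1.04695333]
```

View pics/scene0.png

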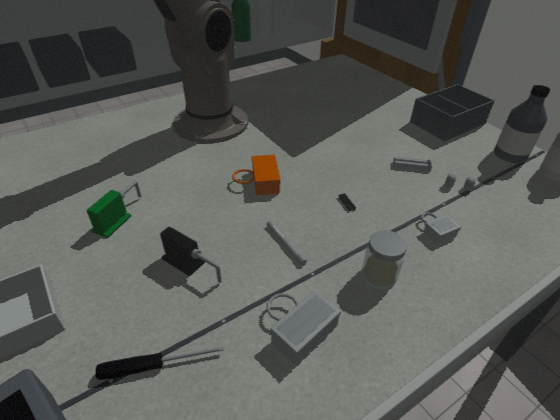

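View pics/top0.png

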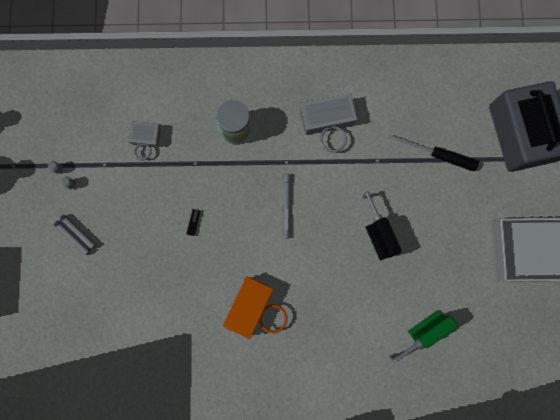

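Candidates for the hook are the black one (top image 383,238) and the green one (432,330). The black one is meant. Candidates for the tin are the silver large one (330,113), the small silver one (145,132) and the orange one (248,307). The large silver one is meant. I'll confirm both in an enlarged crop and measure them.

```bash
cat > h.py <<'E'
import numpy as np,cv2
def ray(f,u,v,z):
    K,R,t=f["intrinsics"],np.array(f["R"]),np.array(f["t"])
    d=R.T@np.linalg.inv(K)@np.array([u,v,1.]);c=-R.T@t
    return c+d*(z-c[2])/d[2]
def cloud(f):
    K,R,t=f["intrinsics"],np.array(f["R"]),np.array(f["t"])
    z=f["z_map"];v,u=np.mgrid[:z.shape[0],:z.shape[1]]
    P=np.stack([(u-K[0,2])/K[0,0]*z,(v-K[1,2])/K[1,1]*z,z],-1)
    X=(P-t)@R
    X[z==0]=np.nan
    return X
E
python3 - <<'E'
import pickle,cv2,numpy as np
from h import *
d=pickle.load(open("f0.pkl","rb"));f=d["top"]
c=f["color"][60:270,280:480,::-1]
cv2.imwrite("pics/crop0.png",cv2.resize(c,None,fx=2.8,fy=2.8,interpolation=cv2.INTER_CUBIC))
X=cloud(f)
print("table z",np.nanmedian(X[300:330,140:200,2]))
def comp(lo,hi,u0,u1,v0,v1,nm):
    m=np.zeros(X.shape[:2],np.uint8);s=X[v0:v1,u0:u1,2];m[v0:v1,u0:u1]=((s>lo)&(s<hi))
    n,l,st,ce=cv2.connectedComponentsWithStats(m)
    i=1+np.argmax(st[1:,4]);P=X[l==i]
    rc=cv2.minAreaRect(P[:,:2].astype(np.float32)*1000)
    print(nm,st[i],"meanz",P[:,2].mean(),rc,"\n",cv2.boxPoints(rc).round(1).tolist())
comp(.058,.09,355,410,180,270,"grip")
comp(.04,.057,355,410,180,235,"rod")
comp(.038,.055,290,370,80,140,"tin")
comp(.014,.03,315,370,115,165,"ring")
comp(.02,.04,120,170,110,150,"small")
comp(.08,.11,200,270,80,160,"jar")
for u,v in((180,162),(286,162),(377,160),(470,158.5)):print("strip",ray(f,u,v,0))
for u,v in((288,176),(287,238)):print("bar",ray(f,u,v,0.01))
E
```

```text
table z 0.00027363935965799723
grip [375 214  27  43 585] meanz 0.06888980159934294 ((493.06463623046875, -302.36004638671875), (88.63067626953125, 29.382034301757812), 22.09013557434082) 
 [[446.5, -305.3999938964844], [457.5, -332.6000061035156], [539.7000122070312, -299.29998779296875], [528.5999755859375, -272.1000061035156]]
rod [365 191  14  25  97] meanz 0.05268093673375007 ((560.4976196289062, -276.29119873046875), (53.33907699584961, 9.249709129333496), 22.47858428955078) 
 [[534.0999755859375, -282.20001220703125], [537.5999755859375, -290.79998779296875], [586.9000244140625, -270.3999938964844], [583.4000244140625, -261.79998779296875]]
tin [ 301   93   56   38 1490] meanz 0.04604023281242954 ((762.8403930664062, -193.13973999023438), (65.2022705078125, 113.05426025390625), 11.14355754852295) 
 [[719.9000244140625, -144.0], [741.7999877929688, -254.89999389648438], [805.7999877929688, -242.3000030517578], [783.9000244140625, -131.39999389648438]]
ring [315 122  40  30 273] meanz 0.02407651675969293 ((708.4190673828125, -212.91212463378906), (55.983009338378906, 86.96724700
[... 357 characters left out ...]
.60000610351562], [746.9000244140625, 173.0], [751.7999877929688, 236.8000030517578], [692.0999755859375, 241.3000030517578]]
jar [217 100  33  34 878] meanz 0.09587275866873102 ((737.8525390625, 7.358486175537109), (65.33819580078125, 68.22148132324219), 89.33097839355469) 
 [[703.4000244140625, -24.899999618530273], [771.5999755859375, -25.700000762939453], [772.2999877929688, 39.599998474121094], [704.0999755859375, 40.400001525878906]]
strip [0.66620753 0.13249913 0.        ]
strip [ 0.66275352 -0.10093896  0.        ]
strip [ 0.66430251 -0.30139411  0.        ]
strip [ 0.66465806 -0.5062738   0.        ]
bar [ 0.62904071 -0.10456907  0.01      ]
bar [ 0.49387123 -0.10008902  0.01      ]
```

View pics/crop0.png

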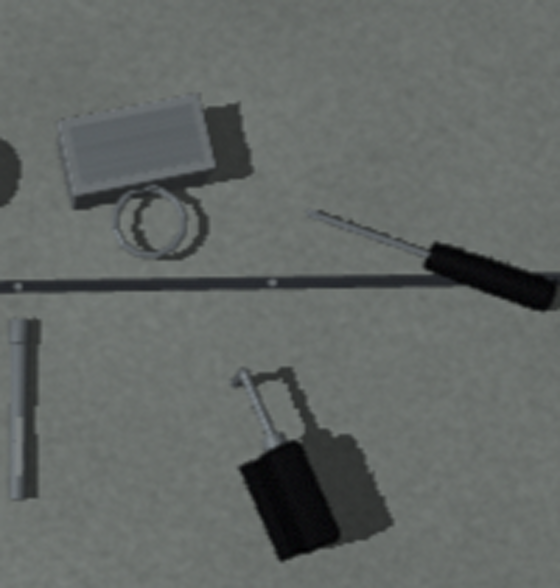

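The crop shows the black grip with its rod tip at about (240,378), the silver large tin, and its ring centred at about (152,222). Both match the description. Next I plan the approach.

```bash
cat >> h.py <<'E'
from scipy.spatial.transform import Rotation as Ro
def plan(o,pos,yawx):
    """shift in tool axes (scaled, total) and turn about tool axes to have tool x at yawx deg, z down"""
    R=Ro.from_rotvec(o["orientation"]);a=np.radians(yawx)
    x=np.array([np.cos(a),np.sin(a),0]);z=np.array([0,0,-1.]);T=Ro.from_matrix(np.stack([x,np.cross(z,x),z],1))
    s=R.inv().apply(np.array(pos)-o["tcp_pos"])
    w=np.degrees((R.inv()*T).as_rotvec())
    print("shift mm",(s*1000).round(1),"scaled",(s/.12).round(3),"turn deg",w.round(2),"scaled",(w/120).round(4))
    print("tcp",o["tcp_pos"].round(4),"xaxis yaw",np.degrees(np.arctan2(*R.as_matrix()[[1,0],0])).round(2),"F",o["contact_force"].round(1),"w",round(o["grip_width"],4),"t",o["clock"])
E
python3 - <<'E'
import pickle
from h import *
from bench import r
d=pickle.load(open("f0.pkl","rb"))
print("ring",ray(d["top"],334.3,139.3,.022))
print("tip bend",ray(d["top"],280+240/2.8,60+375/2.8,.05))
s=d["scene"];print("ring sc",ray(s,282,307,.022),"tip",ray(s,219,278,.004))
plan(r.get_obs(),[.492,-.302,.28],-68.3)
E
```

```text
ring [ 0.70629849 -0.20624445  0.022     ]
tip bend [ 0.57978977 -0.26489911  0.05      ]
ring sc [ 0.7084046  -0.20307195  0.022     ] tip [ 0.57408329 -0.26240086  0.004     ]
shift mm [-257.1 -398.8  124.2] scaled [-2.142 -3.323  1.035] turn deg [ 0.    0.1  -6.93] scaled [ 0.      0.0008 -0.0577]
tcp [ 0.1721 -0.6525  0.4038] xaxis yaw -75.23 F [-0.4 -0.2  0.1] w 0.0852 t 0.1
```

Call:
apply_moves(dp=[[-0.19,-0.3,0],[-0.19,-0.3,0],[-0.19,-0.3,0.05],[-0.19,-0.3,0.05],[-0.19,-0.3,0.1],[-0.19,-0.3,0.1],[-0.19,-0.3,0.1],[-0.19,-0.3,0.1],[-0.19,-0.3,0.1],[-0.19,-0.3,0.1],[0,0,0]], twist=[[0,0,-0.058],[0,0,0],[0,0,0],[0,0,0],[0,0,0],[0,0,0],[0,0,0],[0,0,0],[0,0,0],[0,0,0],[0,0,0]], jaw=[0,0,0,0,0,0,0,0,0,0,0])

```text
clock: 1.2
tcp_pos: [0.431, -0.2973, 0.3127]
orientation: [2.601, -1.762, -0.009]
contact_force: [-0.3, -0.3, -0.4]
grip_width: 0.0854
```

```bash
cat > w.py <<'E'
from h import *
from bench import r
import sys,pickle
def wrist(n):
    o=r.get_obs();f=r.grab_frame("wrist")
    H=np.eye(4);H[:3,:3]=Ro.from_rotvec(o["orientation"]).as_matrix();H[:3,3]=o["tcp_pos"]
    W=H@f["hand_eye"];f["R"]=W[:3,:3].T;f["t"]=-W[:3,:3].T@W[:3,3]
    cv2.imwrite(f"pics/{n}.png",f["color"][:,:,::-1]);pickle.dump(f,open(n+".pkl","wb"));return f
E
python3 - <<'E'
from w import *
wrist("w1")
plan(r.get_obs(),[.492,-.302,.28],-68.3)
E
```

```text
shift mm [ 25.1 -57.5  32.8] scaled [ 0.209 -0.479  0.274] turn deg [ 0.26  0.2  -0.12] scaled [ 0.0022  0.0016 -0.001 ]
tcp [ 0.4295 -0.2999  0.3132] xaxis yaw -68.43 F [ 0.9 -1.1  0.8] w 0.0853 t 1.25
```

View pics/w1.png

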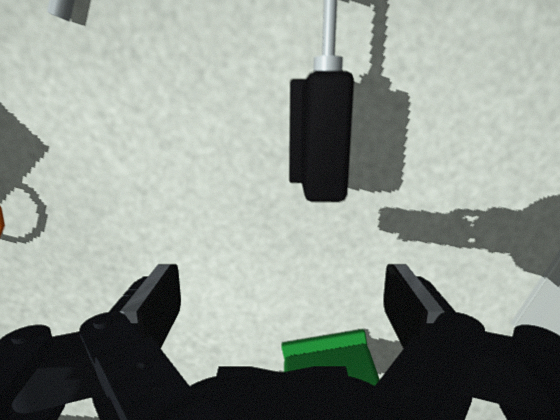

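The wrist view shows the black grip at (327,135) with its rod running up, and the green one behind at (330,355). I measure the grip top from this view.

```bash
python3 - <<'E'
from w import *
f=pickle.load(open("w1.pkl","rb"));X=cloud(f)
m=np.zeros(X.shape[:2],np.uint8);m[20:220,270:380]=(X[20:220,270:380,2]>.066)
n,l,st,ce=cv2.connectedComponentsWithStats(m);i=1+np.argmax(st[1:,4]);P=X[l==i];print(st[i],np.median(P[:,2]))
rc=cv2.minAreaRect(P[:,:2].astype(np.float32)*1000);print(rc)
m=((X[...,2]>.044)&(X[...,2]<.056)).astype(np.uint8);m[60:]=0;m[:,:300]=0;m[:,350:]=0
Q=X[m>0];print(len(Q),cv2.minAreaRect(Q[:,:2].astype(np.float32)*1000))
vx=cv2.fitLine(Q[:,:2].astype(np.float32),cv2.DIST_HUBER,0,.01,.01).ravel();print(vx,np.degrees(np.arctan2(vx[1],vx[0])))
E
```

```text
[ 303   69   50  132 5732] 0.06987397154479046
((490.1375427246094, -301.5078430175781), (78.97554016113281, 27.79191780090332), 21.5147705078125)
742 ((548.2691650390625, -278.2204284667969), (32.748321533203125, 17.060327529907227), 21.83966827392578)
[ 0.93750715  0.34796605  0.5491751  -0.27778077] 20.362959
```

Call:
apply_moves(dp=[[0.1,-0.235,0.0],[0.1,-0.235,0.0],[0,0,0]], twist=[[0.002,0.002,0],[0,0,0],[0,0,0]], jaw=[0,0,0])

```text
clock: 1.55
tcp_pos: [0.4902, -0.304, 0.3127]
orientation: [2.592, -1.769, -0.002]
contact_force: [-0.3, 0.4, 1.3]
grip_width: 0.0857
```

```bash
python3 - <<'E'
from w import *
plan(r.get_obs(),[.490,-.3015,.20],-68.5)
E
```

```text
shift mm [ -2.5  -1.1 112.7] scaled [-0.021 -0.009  0.939] turn deg [ 0.18 -0.05 -0.12] scaled [ 0.0015 -0.0004 -0.001 ]
tcp [ 0.4902 -0.304   0.3127] xaxis yaw -68.62 F [-0.3  0.4  1.3] w 0.0857 t 1.55
```

Call:
apply_moves(dp=[[-0.02,-0.01,0.3],[0,0,0.3],[0,0,0.2],[0,0,0.09],[0,0,0]], twist=[[0,0,-0.001],[0,0,0],[0,0,0],[0,0,0],[0,0,0]], jaw=[0,0,0,0,0])

```text
clock: 2.05
tcp_pos: [0.4866, -0.3083, 0.2041]
orientation: [2.584, -1.775, 0.003]
contact_force: [-0.1, 0.4, -0.3]
grip_width: 0.0857
```

```bash
python3 - <<'E'
from w import *
plan(r.get_obs(),[.490,-.3015,.20],-68.5)
E
```

```text
shift mm [-5.2 -5.7  4.1] scaled [-0.043 -0.047  0.034] turn deg [ 0.28 -0.31 -0.46] scaled [ 0.0024 -0.0026 -0.0039]
tcp [ 0.4866 -0.3083  0.2041] xaxis yaw -68.96 F [-0.1  0.4 -0.3] w 0.0857 t 2.05
```

Call:
apply_moves(dp=[[-0.043,-0.047,0.03],[0,0,0]], twist=[[0.002,-0.003,-0.004],[0,0,0]], jaw=[0,0])

```text
clock: 2.25
tcp_pos: [0.49, -0.3022, 0.2019]
orientation: [-2.596, 1.769, -0.0]
contact_force: [-0.4, -0.1, 0.3]
grip_width: 0.0855
```

```bash
python3 - <<'E'
from w import *
plan(r.get_obs(),[.490,-.3015,.20],-68.5)
E
```

```text
shift mm [-0.7 -0.3  1.9] scaled [-0.006 -0.003  0.016] turn deg [-0.02 -0.01 -0.05] scaled [-0.0002 -0.0001 -0.0004]
tcp [ 0.49   -0.3022  0.2019] xaxis yaw -68.55 F [-0.4 -0.1  0.3] w 0.0855 t 2.25
```

Aligned. I close the jaws.

Call:
apply_moves(dp=[[0,0,0.015],[0,0,0],[0,0,0],[0,0,0],[0,0,0],[0,0,0],[0,0,0],[0,0,0],[0,0,0],[0,0,0]], twist=[[0,0,0],[0,0,0],[0,0,0],[0,0,0],[0,0,0],[0,0,0],[0,0,0],[0,0,0],[0,0,0],[0,0,0]], jaw=[60,120,180,255,255,255,255,255,255,255], grip_force=60)

```text
clock: 3.25
tcp_pos: [0.4911, -0.3027, 0.2032]
orientation: [-2.596, 1.768, -0.009]
contact_force: [-0.1, -0.9, 0.3]
grip_width: 0.0272
```

```bash
python3 - <<'E'
from w import *
plan(r.get_obs(),[.490,-.3015,.26],-68.5)
E
```

```text
shift mm [ -1.3   0.4 -56.8] scaled [-0.011  0.003 -0.473] turn deg [-0.22 -0.24 -0.03] scaled [-0.0018 -0.002  -0.0003]
tcp [ 0.4911 -0.3027  0.2032] xaxis yaw -68.53 F [-0.1 -0.9  0.3] w 0.0272 t 3.25
```

Call:
apply_moves(dp=[[0,0,-0.15],[0,0,-0.2],[0,0,-0.15],[0,0,0],[0,0,0]], twist=[[0,0,0],[0,0,0],[0,0,0],[0,0,0],[0,0,0]], jaw=[255,255,255,255,255])

```text
clock: 3.75
tcp_pos: [0.4888, -0.3017, 0.2616]
orientation: [2.596, -1.768, -0.003]
contact_force: [-0.8, -0.1, -2.7]
grip_width: 0.0277
```

```bash
python3 - <<'E'
from w import *
wrist("w2")
f=r.grab_frame("scene");cv2.imwrite("pics/s2.png",f["color"][:,:,::-1]);pickle.dump(f,open("s2.pkl","wb"))
f=r.grab_frame("top");cv2.imwrite("pics/t2.png",f["color"][:,:,::-1]);pickle.dump(f,open("t2.pkl","wb"))
plan(r.get_obs(),[.609,-.223,.26],-79)
E
```

```text
shift mm [ -29.2 -140.6    0.9] scaled [-0.243 -1.172  0.008] turn deg [ 0.13  0.11 10.49] scaled [0.0011 0.0009 0.0874]
tcp [ 0.4889 -0.3017  0.2611] xaxis yaw -68.51 F [ 0.4 -0.5 -2.2] w 0.0274 t 3.9
```

View pics/w2.png

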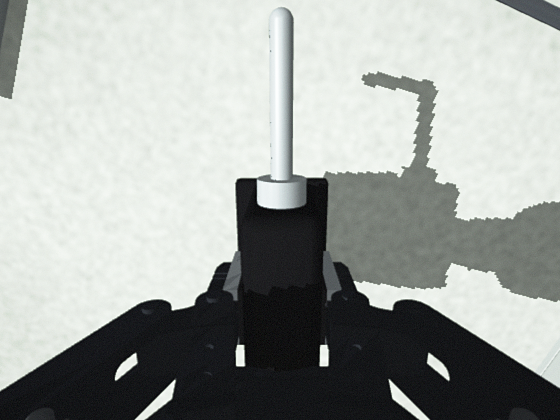

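View pics/s2.png

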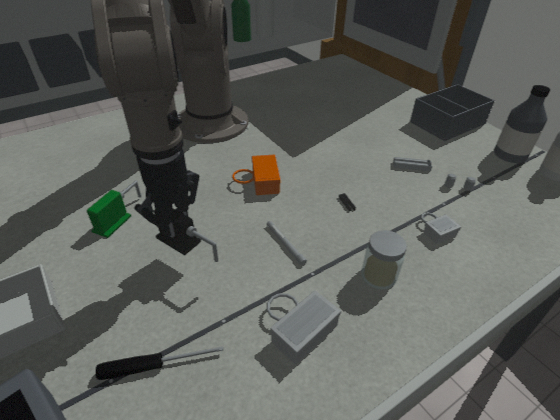

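The hook is held, with its rod running straight ahead from (281,190) to (281,15). I check the rod's pitch in the wrist depth.

```bash
python3 - <<'E'
from w import *
f=pickle.load(open("w2.pkl","rb"));X=cloud(f)
for v in range(15,180,20):
    print(v,X[v,281].round(4))
o=r.get_obs();print(o["tcp_pos"])
for v in(275,290,): print(v,X[230,281].round(4))
E
```

```text
15 [ 0.5803 -0.2644  0.1126]
35 [ 0.5751 -0.2664  0.1126]
55 [ 0.5698 -0.2685  0.112 ]
75 [ 0.5642 -0.2707  0.1128]
95 [ 0.5586 -0.273   0.112 ]
115 [ 0.5527 -0.2753  0.1132]
135 [ 0.5466 -0.2777  0.1121]
155 [ 0.5403 -0.2801  0.1122]
175 [ 0.5338 -0.2827  0.1116]
[ 0.48886327 -0.301658    0.26113185]
275 [ 0.52   -0.2882  0.1275]
290 [ 0.52   -0.2882  0.1275]
```

Call:
apply_moves(dp=[[-0.06,-0.3,0],[-0.06,-0.3,0],[-0.06,-0.29,0],[-0.06,-0.28,0],[0,0,0],[0,0,0],[0,0,0],[0,0,0]], twist=[[0,0,0],[0,0,0],[0,0,0],[0,0,0],[0,0,0.04],[0,0,0.04],[0,0,0.007],[0,0,0]], jaw=[255,255,255,255,255,255,255,255])

```text
clock: 4.7
tcp_pos: [0.6107, -0.22, 0.25]
orientation: [2.413, -2.001, -0.026]
contact_force: [-0.1, -0.5, -2.8]
grip_width: 0.0276
```

```bash
python3 - <<'E'
from w import *
wrist("w3")
f=r.grab_frame("scene");cv2.imwrite("pics/s3.png",cv2.resize(f["color"][150:400,150:400,::-1],None,fx=2.4,fy=2.4))
plan(r.get_obs(),[.609,-.2235,.26],-79)
E
```

```text
shift mm [ 2.9  2.3 -9.7] scaled [ 0.024  0.019 -0.081] turn deg [ 0.88  0.52 -0.33] scaled [ 0.0073  0.0043 -0.0028]
tcp [ 0.6106 -0.2202  0.2503] xaxis yaw -79.33 F [-0.2 -1.  -2.3] w 0.0271 t 4.8
```

View pics/w3.png

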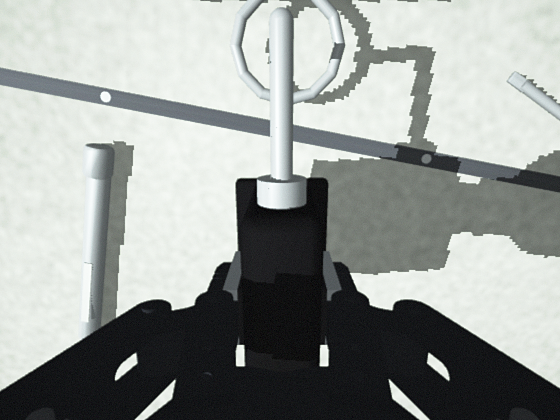

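View pics/s3.png

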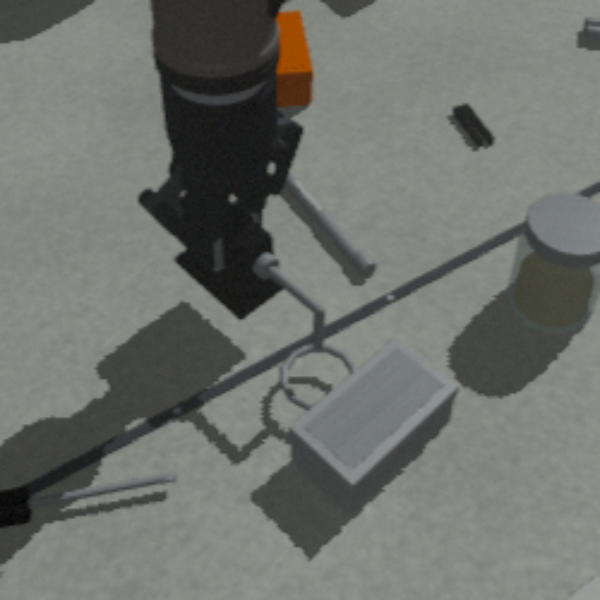

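The wrist view shows the ring with edges at about (234,45), (343,47) and (290,103), and the rod end over it at (281,10). I work out the ring centre by casting rays.

```bash
python3 - <<'E'
from w import *
f=pickle.load(open("w3.pkl","rb"))
for p in((288.5,48.5),(234,48),(343,48),(290,103)):print(p,ray(f,*p,.022).round(4))
X=cloud(f);m=(abs(X[...,2]-.022)<.006);m[115:]=0;m[:,:225]=0;m[:,350:]=0
Q=X[m][:,:2]
print(len(Q),Q.min(0),Q.max(0))
from scipy.optimize import least_squares
s=least_squares(lambda p:np.hypot(Q[:,0]-p[0],Q[:,1]-p[1])-.027,[.708,-.204],loss="soft_l1",f_scale=.002);print(s.x,np.sqrt(np.mean(s.fun**2)))
a=np.radians(-79.3+90);o=r.get_obs()
print("tip",o["tcp_pos"][:2]+.1*np.array([np.cos(a),np.sin(a)]))
M=Ro.from_rotvec(o["orientation"]).as_matrix();print("tip full",o["tcp_pos"]+M@np.array([0,-.1,.155+.041]),M[:,1])
for v in(15,95,175):print(X[v,281])
E
```

```text
(288.5, 48.5) [ 0.7069 -0.2024  0.022 ]
(234, 48) [ 0.7019 -0.1743  0.022 ]
(343, 48) [ 0.7124 -0.2302  0.022 ]
(290, 103) [ 0.6804 -0.2084  0.022 ]
2869 [ 0.67956769 -0.23046752] [ 0.73198705 -0.17221001]
[ 0.7080055  -0.20122963] 0.0019426581317331985
tip [ 0.70882353 -0.20159543]
tip full [ 0.70554497 -0.20046707  0.05279187] [-0.98258306 -0.18519196  0.01531251]
[ 0.70529049 -0.19953049  0.09855568]
[ 0.68208984 -0.20389691  0.09831883]
[ 0.65597684 -0.2088321   0.09992841]
```

Call:
apply_moves(dp=[[0,0,0.08],[0,0,0.08],[0,0,0]], twist=[[0.007,0.004,-0.003],[0,0,0],[0,0,0]], jaw=[255,255,255])

```text
clock: 5.1
tcp_pos: [0.6096, -0.2215, 0.2304]
orientation: [2.425, -1.996, -0.001]
contact_force: [-0.3, -0.1, -1.8]
grip_width: 0.0275
```

```bash
python3 - <<'E'
from w import *
plan(r.get_obs(),[.6093,-.2212,.207],-79)
E
```

```text
shift mm [-0.4  0.2 23.4] scaled [-0.003  0.002  0.195] turn deg [0.05 0.01 0.08] scaled [0.0004 0.0001 0.0007]
tcp [ 0.6096 -0.2215  0.2304] xaxis yaw -78.92 F [-0.3 -0.1 -1.8] w 0.0275 t 5.1
```

Call:
apply_moves(dp=[[0,0,0.08],[0,0,0.08],[0,0,0.03],[0,0,0]], twist=[[0,0,0],[0,0,0],[0,0,0],[0,0,0]], jaw=[255,255,255,255])

```text
clock: 5.5
tcp_pos: [0.6093, -0.2222, 0.2056]
orientation: [2.424, -1.996, -0.002]
contact_force: [0.1, 0.5, -3.1]
grip_width: 0.0271
```

```bash
python3 - <<'E'
from w import *
wrist("w4")
f=r.grab_frame("scene");cv2.imwrite("pics/s4.png",cv2.resize(f["color"][220:380,200:360,::-1],None,fx=3.5,fy=3.5))
plan(r.get_obs(),[.6093,-.2212,.207],-79)
E
```

```text
shift mm [-1.1  0.1 -0.7] scaled [-0.009  0.    -0.006] turn deg [0.05 0.   0.06] scaled [0.0004 0.     0.0005]
tcp [ 0.6096 -0.2223  0.2063] xaxis yaw -78.94 F [-0.2 -0.2 -3.3] w 0.0272 t 5.6
```

View pics/s4.png

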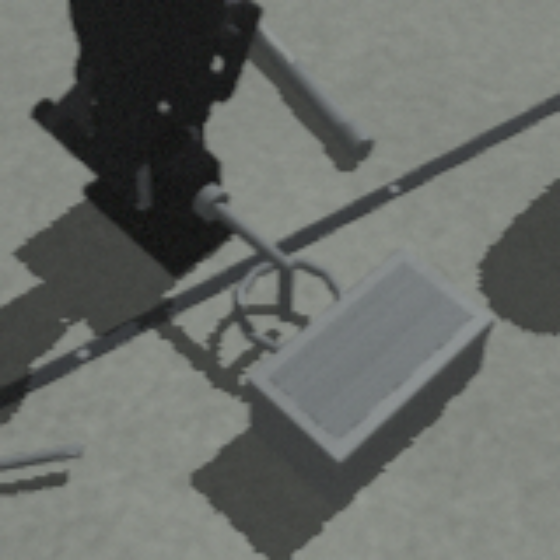

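View pics/w4.png

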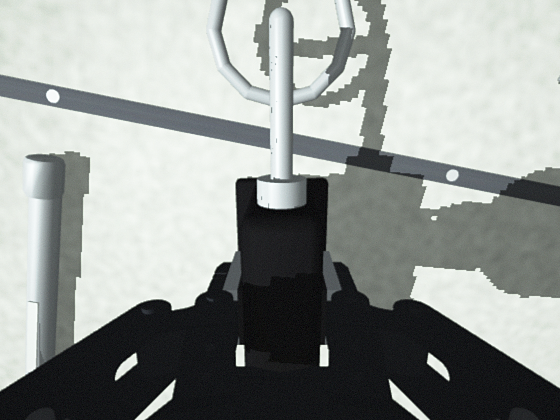

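The tip is inside the ring in both views: in the scene crop the leg goes down through the hole at (283,300). I drag slowly along the tin's axis.

Call:
apply_moves(dp=[[0,0.06,0],[0,0.09,0],[0,0.09,0],[0,0.09,0],[0,0.09,0]], twist=[[0,0,0],[0,0,0],[0,0,0],[0,0,0],[0,0,0]], jaw=[255,255,255,255,255])

```text
clock: 6.1
tcp_pos: [0.5581, -0.2321, 0.208]
orientation: [-2.425, 1.994, -0.006]
contact_force: [1.3, 0.5, -3.4]
grip_width: 0.027
```

```bash
python3 - <<'E'
from w import *
plan(r.get_obs(),[.432,-.2565,.207],-79)
E
```

```text
shift mm [ -0.4 128.4   0.5] scaled [-0.004  1.07   0.004] turn deg [-0.23 -0.09  0.14] scaled [-0.0019 -0.0008  0.0012]
tcp [ 0.5581 -0.2321  0.208 ] xaxis yaw -78.86 F [ 1.3  0.5 -3.4] w 0.027 t 6.1
```

Call:
apply_moves(dp=[[0,0.09,0],[0,0.1,0],[0,0.1,0],[0,0.1,0],[0,0.1,0]], twist=[[-0.002,0,0.001],[0,0,0],[0,0,0],[0,0,0],[0,0,0]], jaw=[255,255,255,255,255])

```text
clock: 6.6
tcp_pos: [0.4946, -0.2447, 0.2085]
orientation: [2.422, -1.998, 0.002]
contact_force: [1.4, 1.1, -3.6]
grip_width: 0.0271
```

```bash
python3 - <<'E'
from w import *
plan(r.get_obs(),[.432,-.2565,.207],-79)
f=r.grab_frame("scene");cv2.imwrite("pics/s5.png",f["color"][:,:,::-1])
E
```

```text
shift mm [-0.3 63.7  1.5] scaled [-0.002  0.531  0.012] turn deg [ 0.01 -0.12 -0.04] scaled [ 0.0001 -0.001  -0.0003]
tcp [ 0.4946 -0.2447  0.2085] xaxis yaw -79.04 F [ 1.4  1.1 -3.6] w 0.0271 t 6.6
```

View pics/s5.png

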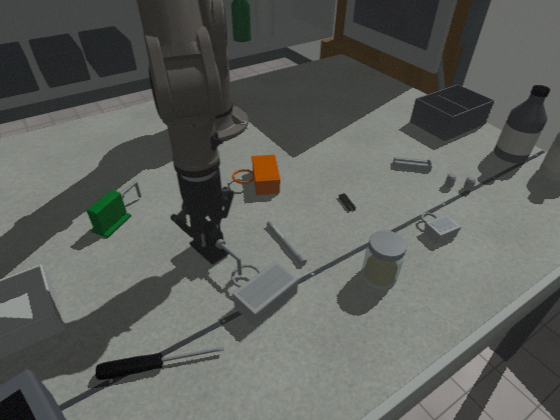

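The tin is following and its rear still overlaps the strip at (250,310). I keep dragging.

Call:
apply_moves(dp=[[0,0.1,0],[0,0.1,0.003],[0,0.1,0.003],[0,0.1,0],[0,0.09,0],[0,0.03,0],[0,0,0]], twist=[[0,-0.001,0],[0,0,0],[0,0,0],[0,0,0],[0,0,0],[0,0,0],[0,0,0]], jaw=[255,255,255,255,255,255,255])

```text
clock: 7.35
tcp_pos: [0.4261, -0.2585, 0.2084]
orientation: [2.421, -2.002, 0.001]
contact_force: [2.6, 1.2, -2.3]
grip_width: 0.0273
```

```bash
python3 - <<'E'
from w import *
plan(r.get_obs(),[.432,-.2565,.203],-79)
f=r.grab_frame("scene");cv2.imwrite("pics/s6.png",f["color"][:,:,::-1])
f=r.grab_frame("top");cv2.imwrite("pics/t6.png",f["color"][:,:,::-1]);X=cloud(f)
m=((X[...,2]>.04)&(X[...,2]<.055)&(X[...,0]>.5)&(X[...,0]<.75)&(X[...,1]<-.12)&(X[...,1]>-.35)).astype(np.uint8)
n,l,st,ce=cv2.connectedComponentsWithStats(m);i=1+np.argmax(st[1:,4]);P=X[l==i]
print(st[i],cv2.minAreaRect(P[:,:2].astype(np.float32)*1000),P[:,0].max(),np.median(P[:,2]))
E
```

```text
shift mm [-0.9 -6.2  5.4] scaled [-0.007 -0.051  0.045] turn deg [-0.01 -0.05 -0.17] scaled [-0.0001 -0.0004 -0.0014]
tcp [ 0.4261 -0.2585  0.2084] xaxis yaw -79.17 F [ 2.6  1.2 -2.3] w 0.0273 t 7.35
[ 318  168   58   39 1569] ((596.0592651367188, -226.10598754882812), (62.74681854248047, 112.9346923828125), 11.806422233581543) 0.6365159948799458 0.0464384056309734
```

View pics/t6.png

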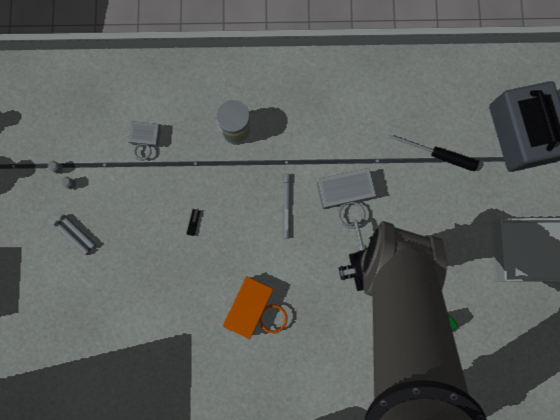

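View pics/s6.png

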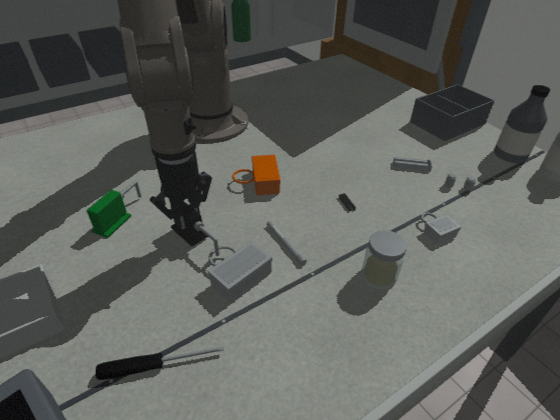

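The tin's farthest point is at x = 0.637, clear of the strip's near edge at about 0.659. I slacken the hook by 10 mm and set it down.

Call:
apply_moves(dp=[[0,-0.045,0],[0,-0.045,0],[0,0,0.02],[0,0,0.015],[0,0,0]], twist=[[0,0,0],[0,0,0],[0,0,0],[0,0,0],[0,0,0]], jaw=[255,255,255,255,255])

```text
clock: 7.95
tcp_pos: [0.4389, -0.2556, 0.2033]
orientation: [2.422, -1.998, -0.002]
contact_force: [-1.3, -0.1, 2.5]
grip_width: 0.0276
```

```bash
python3 - <<'E'
from w import *
plan(r.get_obs(),[.436,-.2565,.203],-79)
f=wrist("w7");X=cloud(f)
print([X[v,281,2].round(4) for v in range(15,180,20)])
E
```

```text
shift mm [0.3 3.  0.3] scaled [0.003 0.025 0.003] turn deg [ 0.1   0.01 -0.05] scaled [ 0.0008  0.0001 -0.0004]
tcp [ 0.4389 -0.2556  0.2033] xaxis yaw -79.05 F [-1.3 -0.1  2.5] w 0.0276 t 7.95
[np.float64(0.0535), np.float64(0.0535), np.float64(0.0534), np.float64(0.0535), np.float64(0.0554), np.float64(0.0541), np.float64(0.0538), np.float64(0.0534), np.float64(0.0548)]
```

View pics/w7.png

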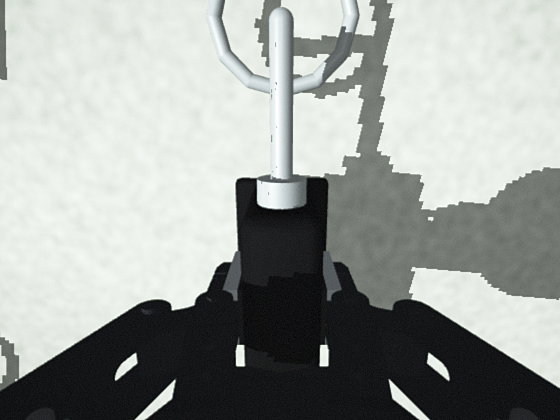

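The hook is standing: the rod top is at 54 mm, the load is light, and the tip hangs free in the ring. I let go.

Call:
apply_moves(dp=[[0,0,0],[0,0,0],[0,0,0],[0,0,0],[0,0,0],[0,0,0],[0,0,0],[0,0,0],[0,0,0],[0,0,0]], twist=[[0,0,0],[0,0,0],[0,0,0],[0,0,0],[0,0,0],[0,0,0],[0,0,0],[0,0,0],[0,0,0],[0,0,0]], jaw=[200,150,100,50,0,0,0,0,0,0], grip_force=20)

```text
clock: 9.0
tcp_pos: [0.4394, -0.256, 0.2041]
orientation: [2.423, -2.0, 0.002]
contact_force: [-0.2, -0.4, 0.5]
grip_width: 0.0855
```

Call:
apply_moves(dp=[[0,0,-0.05],[0,0,-0.1],[0,0,-0.15],[0,0,-0.2],[0,0,-0.3],[0,0,-0.3],[0,0,0],[0,0,0]], twist=[[0,0,0],[0,0,0],[0,0,0],[0,0,0],[0,0,0],[0,0,0],[0,0,0],[0,0,0]], jaw=[0,0,0,0,0,0,0,0])

```text
clock: 9.8
tcp_pos: [0.4388, -0.2555, 0.3467]
orientation: [-2.423, 1.999, -0.005]
contact_force: [-0.6, -0.5, -1.5]
grip_width: 0.0851
```

```bash
python3 - <<'E'
from w import *
plan(r.get_obs(),[.436,-.2565,.203],-79)
wrist("w8")
f=r.grab_frame("scene");cv2.imwrite("pics/s8.png",f["color"][:,:,::-1])
f=r.grab_frame("top");cv2.imwrite("pics/t8.png",f["color"][:,:,::-1]);X=cloud(f)
def c(lo,hi,x0,x1,y0,y1,n):
    m=((X[...,2]>lo)&(X[...,2]<hi)&(X[...,0]>x0)&(X[...,0]<x1)&(X[...,1]<y1)&(X[...,1]>y0)).astype(np.uint8)
    k,l,st,ce=cv2.connectedComponentsWithStats(m);i=1+np.argmax(st[1:,4]);P=X[l==i]
    print(n,cv2.minAreaRect(P[:,:2].astype(np.float32)*1000),"xmax",P[:,0].max(),np.median(P[:,2]))
c(.04,.055,.5,.75,-.35,-.12,"tin")
c(.02,.04,.68,.78,.15,.26,"small");c(.08,.11,.68,.8,-.06,.06,"jar")
E
```

```text
shift mm [1.000e-01 3.300e+00 1.437e+02] scaled [1.000e-03 2.800e-02 1.197e+00] turn deg [-0.14 -0.14 -0.05] scaled [-0.0011 -0.0012 -0.0004]
tcp [ 0.4388 -0.2555  0.3467] xaxis yaw -79.05 F [-0.6 -0.5 -1.5] w 0.0851 t 9.8
tin ((596.3822631835938, -226.2994384765625), (62.62785720825195, 112.85973358154297), 11.528618812561035) xmax 0.6365227555735089 0.04620762921985826
small ((722.5670776367188, 207.41778564453125), (62.997676849365234, 52.58424377441406), 80.71340942382812) xmax 0.7527112279451678 0.03079334550630304
jar ((738.0866088867188, 7.28169059753418), (67.05023193359375, 65.41871643066406), 0.6316707134246826) xmax 0.7716120080364863 0.09618042996496408
```

View pics/s8.png

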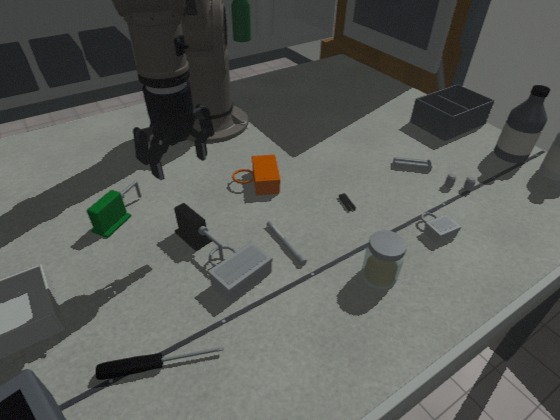

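View pics/w8.png

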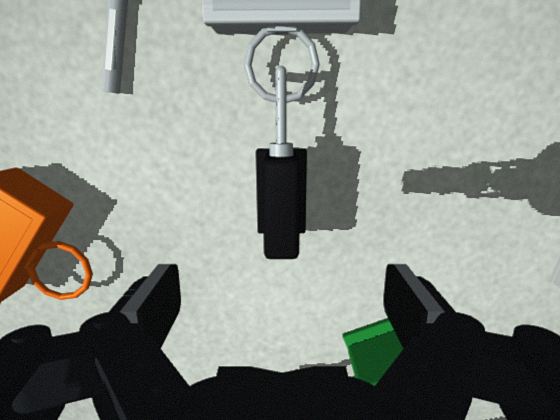

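The hook stands upright at (192,228) in the scene view with the gripper clear. The tin is flat and wholly on the near side of the strip, and the bystanders have not moved. I hand in.

```bash
python3 -c "
from bench import r
print(r.hand_in())"
```

```text
the job is handed in; nothing more can be done
None
```

The job is done and handed in at about 10 s of robot time. I gripped the black hook, lowered its tip into the large silver tin's ring and dragged the tin about 17 cm along its own axis. I then slackened the hook, set it down standing and let go, with its tip still loosely inside the ring.

Last checks:
- **Tin:** it is flat, with its top at 46 mm. Its farthest point is at x = 0.637, about 22 mm on the robot's side of the strip's near edge.
- **Hook:** it stands upright with the rod top at about 54 mm, and the gripper is clear of it.
- **Jar:** it is unmoved within 1 mm.
- **Small tin:** its measured centre differs by 3 mm from the first reading. I used a differently bounded mask the second time and the pictures look the same, so I take this as measurement noise.
- **Forces:** the readings I saw stayed below about 4 N.

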